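# Turn the loose-lidded tin over in its sloping rest

### The job

Take the small tin that leans in the V-shaped wooden rest, pinching its loose lid shut against its base, lift it clear, and turn it upside down so that the coin-shaped drive inside comes to the lid side. Set it back squarely into the same rest, now lying on its lid, and let go; the lid must stay shut all the way.

Things in the scene. Friction and masses are not known exactly. Their poses are not given: they have to be found in the camera images.
- tin: Steel tin leaning in the rest, 60 (x) x 90 (y) x 32 mm (z), walls and floor 4 mm. Origin: centre of the floor's outside; z points out of the mouth to the lid. Shut, it is a plain box 60 x 90 x 40 mm (middle 20 mm along z), pinched lid to floor, 40 mm. At the start x points down and towards the rest's +x at 45 degrees, z up and towards its +x. (Another tin, lying flat, is not meant.)
- lid: Loose dark oak lid of the tin, held by nothing: plate 60 x 90 x 8 mm, flush with the tin's outside, with a plug 49 x 79 x 6 mm below it that sits in the mouth with 1.5 mm play. Origin: centre of the plate's underside, 32 mm along the tin's z when shut; axes then as the tin's.
- drive_center (a point): Centre of the coin-shaped drive, 32 mm across, 9 mm thick, 25 g, loose and out of sight inside the tin. It lies on the tin's floor at the start and falls over to the lid when the tin is turned.
- rest: Fixed oak rest, base 110 x 100 mm, origin under its centre, z up. Runners 10 mm wide at y = -35 and 35 mm (60 mm free between) form a V, corner at x 0, z 45 mm, two 45 degree slopes 45 mm long: the tin's floor on the -x one, its side on the +x one. Box middle x -7, z 80 mm. A half turn about the tin's x fills the same place: lid on the -x slope, tin origin x 7, y 0, z 94 mm.
There are look-alikes about, which are no part of the job. What is meant by the lid is not orange, pink or turquoise, and is the larger of those in its own colour.

How it is judged:
On the way:
1. the tin is lifted clear of the rest (its floor's centre more than 115 mm above the desk) (height (world z) of tin above 0.115 m and contact force between tin and rest below 0.1 N), for 0.1 s.
At the end, for the whole second after the job is handed in: The tin lies upside down in the rest, tilted within 12 degrees of exact, within 15 mm of its exact turned-over place along each axis, long side within 11 degrees of the rest's y, lid shut to 4 mm and 6 degrees, the drive inside on the lid's half, all at rest (angle between tin's own z axis and vertical above 2.15 rad and angle between the y axis of tin and the y axis of rest, either way round below 0.2 rad and x of tin in the frame of rest between -0.008 and 0.022 m and y of tin in the frame of rest between -0.015 and 0.015 m and z of tin in the frame of rest between 0.08 and 0.109 m and z of lid in the frame of tin between 0.028 and 0.036 m and angle between the z axis of lid and the z axis of tin, either way round below 0.1 rad and z of drive_center in the frame of tin between 0.015 and 0.03 m and linear speed of each of tin, lid below 0.02 m/s); the robot touches nothing.
It fails at once if the lid comes open (more than 8 mm) (z of lid in the frame of tin above 0.04 m).
It fails at once if the drive falls out of the tin (distance between drive_center and tin above 0.065 m).
It also fails if it takes over 40 s, if anything falls off the work surface, if the arm or the gripper's body presses on something with over 40 N, if the wrist force passes 120 N, or if a joint passes its speed limit or range.

### The arm

A 7-joint arm with a two-finger parallel gripper is mounted at the origin on the work surface. World frame = base frame: x ahead of the robot, y to its left, z up, the work surface at z = 0. Lengths are in m, angles in rad, forces in N, time in s.
With the tool pointing down it reaches from about 0.425 to 0.925 m from the base axis. Payload 6.8 kg.
Tool frame: the origin (TCP) lies midway between the tips of the shut fingers; the grasp point (between the pads) lies r.grip_point_offset behind it (r.grip_point_offset is the distance from the TCP to the grasp point, in m); z points along the fingers, y is the direction in which the jaws open and shut (so a half turn about z gives the same grasp; the last joint's range is limited). The gripper opens to 85 mm and grips with 20 to 120 N. Pads are 22 mm wide; open, the fingers measure 114 mm over their backs; the gripper's body (76 mm by 85 mm) begins 54 mm behind the grasp point. The pads swing forward as they close: fully open they stand 13 mm farther back than shut.
Start: joints at [0.996, 0.477, 0.022, 1.555, -0.011, 1.109, -0.083], TCP at [0.304, -0.603, 0.231] pointing down, gripper open.
Joint ranges: [-2.96, 2.96], [-0.34, 2.1], [-1.41, 1.46], [0.24, 2.44], [-1.37, 4.51], [0.17, 1.92], [-2.96, 2.96]. Speed limits (rad/s): [2.39, 2.39, 3.14, 3.14, 3.14, 3.14, 3.14].

### API

Orientations are given as a rotation vector (axis times angle).
In Python, from bench import r gives the robot as it stands. The module is installed in compiled form; this text tells all that it offers.
- The arm moves only by the tool play_rows, never from a script. Its argument "deltas" is a list of rows, each a list of 3 entries, a list of its own where there are three numbers: the finger opening in mm, from 0 to 85.4, then the shift along the tool's x, y, z in mm, then the turn, a rotation vector about the tool's x, y, z in rad. A call has 1 to 8 rows; each row is the pose to reach, as a shift and turn from the pose measured when the call began, along the tool's axes at that moment; what a row does not reach only later rows make up. A row lasts 1/8 s, in which the tool goes at most 62.5 mm and 10.7 degrees, less where a joint would pass 70% of its speed; a pose out of reach is approached as far as the arm can. A call with a gripper value outside its range is refused whole. The fingers move at their own pace and stop on an object; "squeeze" is the grip in N (left out, the last holds). Time passes only in rows, so rows that repeat a pose let the fingers close. It gives the time, the measured TCP pose, the force and the opening at its end, in the units of the state.
- r.get_obs(): the state, without advancing time (a new reading comes with each control period).
- r.grab_frame(name): name is "scene" or "top" or "wrist"; returns (picture, depth): 420x560x3 uint8, red, green, blue; 420x560 float32, m along the optical axis (not along the pixel's ray), 0 where there is no reading.
- r.camera_model(name): a dict with "mtx" (3x3 intrinsics, pixels), "rvec" (rotation vector, rad) and "tvec" (3), from world to camera coordinates, as OpenCV has them; the wrist camera has in their place "T_tool_cam" (4x4, takes a point from camera to tool coordinates, whose origin is the TCP and whose axes are the flange's). Camera axes: x right, y down, z forward; pixel columns grow to the right and rows downward; lengths in m; the calibration is good to about 2 mm. A picture is of the moment at which its call begins: read the wrist's pose just before it. camera_model takes no time and is no camera call.
- r.hand_in(): hands the job in, once; it reports no verdict.
The state is a dict: "clock": time; "joints": joint angles; "qvel": joint speeds; "tau": joint torques, N m; "tcp_pos": TCP position; "orientation": TCP orientation; "contact_force": force on the tool from outside, world axes, zero at the start; "moment": the same for the moment, N m; "grip_width": finger opening in m.
Only numpy, scipy, OpenCV 4.12 (cv2) and the standard library are available. Lean on these libraries where they do the work, as an engineer would, in place of code of your own. Each camera call takes 0.05 s, during which the arm holds its last target. There are 200 camera calls.

## Working session

There is one attempt and no reset: what is moved stays moved. The work goes in short steps, Python scripts to look and compute and a tool call to move; the robot and the scene stay as the last step left them, time stands still between calls to the robot, and variables do not carry over. Pictures are saved under pics/ and viewed, about 8 in all and at most 12, crops included, and the job is handed in when it is done.

Besides the shell and the picture viewer there is one more tool, called after "Call:" as name(argument=value, ...), one argument or row to a line, values as JSON. play_rows: Moves the arm, as the interface text tells. Its arguments: {"type":"object","properties":{"deltas":{"type":"array"},"squeeze":{"type":"number"}},"required":["deltas"]}

```bash
ls; mkdir -p pics
python3 - <<'E'
from bench import r
import cv2,numpy as np
o=r.get_obs();print(o, r.grip_point_offset)
for n in ["scene","top"]:
    p,d=r.grab_frame(n); cv2.imwrite(f"pics/{n}0.png",p[...,::-1]); np.savez(f"{n}0.npz",p=p,d=d); print(r.camera_model(n))
print(r.camera_model("wrist"))
a=cv2.imread("pics/scene0.png");b=cv2.imread("pics/top0.png")
E
```

```text
pics
{'clock': 0.0, 'joints': array([ 0.99587812,  0.47779839,  0.02231118,  1.55641676, -0.0114974 ,
        1.10929321, -0.0831307 ]), 'qvel': array([-0.00069723, -0.00114455,  0.00016426, -0.0014677 ,  0.000952  ,
       -0.00127852,  0.00164185]), 'tau': array([ 5.93978548e-04, -5.96446717e+01,  1.60772625e+00, -2.81191832e+01,
        1.23289702e-02,  9.34902637e-03, -1.22522715e-04]), 'tcp_pos': array([ 0.30352761, -0.60226488,  0.23034095]), 'orientation': array([-3.05473621e+00, -7.26268558e-01,  8.33705498e-04]), 'contact_force': array([ 0.36233909,  0.86907886, -0.46107819]), 'moment': array([-0.04919701, -0.01122877, -0.01181839]), 'grip_width': 0.08570984927176105} 0.0187
{'mtx': array([[403.71288243,   0.        , 277.73998266],
       [  0.        , 403.71288243, 213.36511567],
       [  0.        ,   0.        ,   1.        ]]), 'rvec': array([ 2.14569731,  0.79638463, -0.3979233 ]), 'tvec': array([-0.45157284, -0.19570988,  1.08511094])}
{'mtx': array([[438.94897682,   0.        , 279.17307742],
       [  0.        , 438.94897682, 212.69234307],
       [  0.        ,   0.        ,   1.        ]]), 'rvec': array([ 2.16136835, -2.13063925,  0.1470254 ]), 'tvec': array([-0.02293401,  0.65909687,  0.76096075])}
{'mtx': array([[304.80504825,   0.        , 273.21879274],
       [  0.        , 304.80504825, 211.81291729],
       [  0.        ,   0.        ,   1.        ]]), 'T_tool_cam': array([[ 1.90694969e-04, -9.58780136e-01, -2.84148931e-01,
         7.31034424e-02],
       [ 9.99999976e-01,  2.12608044e-04, -4.62764532e-05,
         1.34402706e-04],
       [ 1.04781292e-04, -2.84148916e-01,  9.58780154e-01,
        -1.42907237e-01],
       [ 0.00000000e+00,  0.00000000e+00,  0.00000000e+00,
         1.00000000e+00]])}
```

View pics/scene0.png

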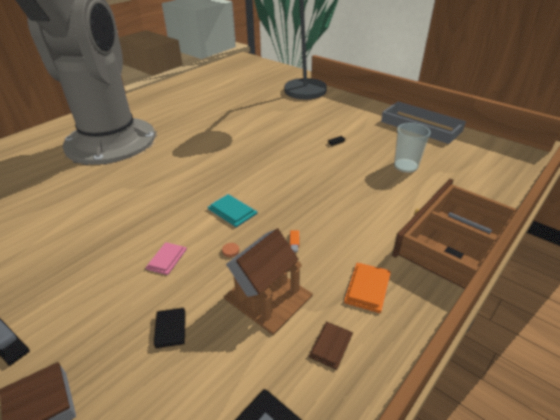

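View pics/top0.png

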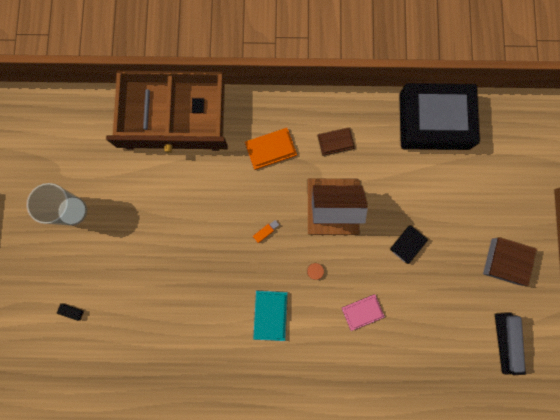

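The scene view shows the tin in its rest at about (265,265). In the top view it is at (338,205), with the dark lid facing image-up and the steel side facing image-down. The other tin, at (510,260), lies flat and is not the one meant. Next I'll fit planes to the point cloud.

```bash
cat > h.py <<'E'
import numpy as np,cv2
from scipy.spatial.transform import Rotation as R
def cloud(d,m):
    K=m["mtx"];v,u=np.mgrid[:d.shape[0],:d.shape[1]]
    P=np.dstack([(u-K[0,2])/K[0,0]*d,(v-K[1,2])/K[1,1]*d,d])
    Rm=cv2.Rodrigues(m["rvec"])[0]
    return (P-m["tvec"])@Rm
E
python3 - <<'E'
from bench import r
from h import *
for n,c in [("top",(slice(150,260),slice(285,390))),("scene",(slice(220,330),slice(215,320)))]:
    z=np.load(n+"0.npz");P=cloud(z["d"],r.camera_model(n));
    if n=="top":
        for px in [(338,196),(338,214),(312,230),(60,400),(500,400),(516,262)]: print(px,P[px[1],px[0]])
    Q=P[c].reshape(-1,3);Q=Q[z["d"][c].ravel()>0]
    print(n,"desk",np.median(P[...,2]))
    # top: normals split
    T=Q[(Q[:,2]>0.05)]
    print(len(T),T.min(0),T.max(0),"ridge",T[T[:,2]>T[:,2].max()-.006].mean(0))
    np.save(n+"T.npy",T)
    B=Q[(Q[:,2]>0.006)&(Q[:,2]<.03)]
    if n=="top" and len(B)>20: print("base",cv2.minAreaRect(B[:,:2].astype(np.float32)*1000),np.median(B[:,2]))
    # ransac planes
    rng=np.random.default_rng(0);S=T.copy()
    for k in range(3):
        best=None
        for i in range(400):
            a=S[rng.choice(len(S),3,0)];nn=np.cross(a[1]-a[0],a[2]-a[0]);l=np.linalg.norm(nn)
            if l<1e-6: continue
            nn/=l;inl=abs((S-a[0])@nn)<.002
            if best is None or inl.sum()>best.sum(): best=inl
        A=S[best];c0=A.mean(0);u,s,vt=np.linalg.svd(A-c0);nn=vt[2]*np.sign(vt[2,2])
        print("plane",len(A),c0.round(4),nn.round(3),"az",np.degrees(np.arctan2(nn[1],nn[0])).round(1)); S=S[~best]
        if len(S)<60: break
E
```

```text
(338, 196) [ 0.68230229 -0.11487432  0.09988986]
(338, 214) [ 0.65098492 -0.11478512  0.09953758]
(312, 230) [ 0.63222523 -0.07670876  0.00792863]
(60, 400) [ 0.31215513  0.38522519 -0.00123013]
(500, 400) [ 3.25093425e-01 -4.22770240e-01  3.19886022e-04]
(516, 262) [ 0.57599027 -0.45168877  0.0299275 ]
top desk 0.0001709618609692876
2087 [ 0.63787178 -0.16320579  0.0550082 ] [ 0.71750809 -0.07270114  0.11767283] ridge [ 0.66559497 -0.11690175  0.11394906]
base ((707.8330078125, -98.03662872314453), (166.51962280273438, 147.4239044189453), 1.0450749397277832) 0.008180665945196558
plane 1056 [ 0.6852 -0.1171  0.0965] [0.699 0.009 0.716] az 0.7
plane 870 [ 0.6512 -0.1181  0.1009] [-0.706 -0.007  0.708] az -179.4
plane 53 [ 0.6705 -0.0732  0.0803] [-0.007  1.     0.015] az 90.4
scene desk -0.00029054189400716524
2995 [ 0.63710518 -0.16341195  0.05011573] [ 0.71894911 -0.07204006  0.11573336] ridge [ 0.66761252 -0.12065672  0.11242763]
plane 2051 [ 0.6867 -0.1195  0.094 ] [0.707 0.003 0.707] az 0.3
plane 457 [ 0.6718 -0.1618  0.0802] [-0.004  1.     0.001] az 90.2
plane 167 [ 0.6509 -0.1171  0.1005] [-0.705 -0.005  0.71 ] az -179.6
```

The two faces meet at a ridge at x .666, z .1155, and the end faces sit at y -.073 and -.162. That puts the box middle at (.673, -.1175, .080) and the rest at (.680, -.1175), with yaw about 0. I'll pinch along the tin's z and approach along its x, so turning it over is a half turn about the tool's own z axis.

```bash
cat >> h.py <<'E'
def go(o,pos,z,y):
    "delta (mm, rotvec) in tool axes to reach pos with tool axes z,y"
    z=np.array(z,float);z/=np.linalg.norm(z);y=np.array(y,float);y-=z*(y@z);y/=np.linalg.norm(y)
    Rt=R.from_matrix(np.c_[np.cross(y,z),y,z]);R0=R.from_rotvec(o["orientation"])
    print("d",(R0.inv().apply(np.array(pos)-o["tcp_pos"])*1000).round(1),"rot",(R0.inv()*Rt).as_rotvec().round(3))
    print("tcp",o["tcp_pos"].round(4),"j",o["joints"].round(3),"F",o["contact_force"].round(1),"w",o["grip_width"].round(4),"t",o["clock"])
M=np.array([.673,-.1175,.080])
E
python3 - <<'E'
from bench import r
from h import *
go(r.get_obs(),[.55,-.1175,.24],[1,0,-1],[1,0,1])
E
```

```text
d [ 438.3 -322.    -9.1] rot [-0.704  0.432 -1.045]Traceback (most recent call last):
  File "<stdin>", line 3, in <module>
  File "h.py", line 13, in go
    print("tcp",o["tcp_pos"].round(4),"j",o["joints"].round(3),"F",o["contact_force"].round(1),"w",o["grip_width"].round(4),"t",o["clock"])
                                                                                                   ^^^^^^^^^^^^^^^^^^^^^
AttributeError: 'float' object has no attribute 'round'
```

Call:
play_rows(
  deltas=[
    [70,[438,-322,-9],[-0.704,0.432,-1.045]],
    [70,[438,-322,-9],[-0.704,0.432,-1.045]],
    [70,[438,-322,-9],[-0.704,0.432,-1.045]],
    [70,[438,-322,-9],[-0.704,0.432,-1.045]],
    [70,[438,-322,-9],[-0.704,0.432,-1.045]],
    [70,[438,-322,-9],[-0.704,0.432,-1.045]],
    [70,[438,-322,-9],[-0.704,0.432,-1.045]],
    [70,[438,-322,-9],[-0.704,0.432,-1.045]],
  ],
)

```text
clock: 1.1
tcp_pos: [0.5008, -0.223, 0.2376]
orientation: [1.834, 1.735, 0.713]
contact_force: [1.7, -0.2, -0.8]
grip_width: 0.07
```

```bash
sed -i 's/o\["grip_width"\].round(4)/round(float(o["grip_width"]),4)/' h.py
python3 - <<'E'
from bench import r
from h import *
go(r.get_obs(),[.55,-.1175,.24],[1,0,-1],[1,0,1])
print(R.from_rotvec(r.get_obs()["orientation"]).as_matrix().round(3))
E
```

```text
d [107.6  32.1  30.8] rot [-0.034  0.011 -0.051]
tcp [ 0.5008 -0.223   0.2376] j [ 1.402  0.151 -0.946  2.299 -1.232  0.218  1.601] F [ 1.7 -0.2 -0.8] w 0.07 t 1.1
[[ 0.045  0.73   0.683]
 [ 0.999 -0.051 -0.01 ]
 [ 0.028  0.682 -0.731]]
```

Call:
play_rows(
  deltas=[
    [66,[108,32,31],[-0.034,0.011,-0.051]],
    [66,[108,32,31],[-0.034,0.011,-0.051]],
    [66,[108,32,31],[-0.034,0.011,-0.051]],
    [66,[108,32,31],[-0.034,0.011,-0.051]],
  ],
)

```text
clock: 1.6
tcp_pos: [0.5326, -0.1535, 0.24]
orientation: [1.779, 1.801, 0.691]
contact_force: [-0.0, 0.4, -0.2]
grip_width: 0.0659
```

Run:
```python
from bench import r
from h import *
o=r.get_obs()
go(o,[.60,-.1175,.153],[1,0,-1],[1,0,1])
p,d=r.grab_frame("wrist"); cv2.imwrite("pics/w1.png",p[...,::-1])
```

```text
d [ 35.9  -8.4 109.7] rot [-0.047 -0.002  0.012]
tcp [ 0.5326 -0.1535  0.24  ] j [ 0.661  0.063 -0.389  2.332 -1.366  0.17   1.594] F [-0.   0.4 -0.2] w 0.0659 t 1.6
```

View pics/w1.png

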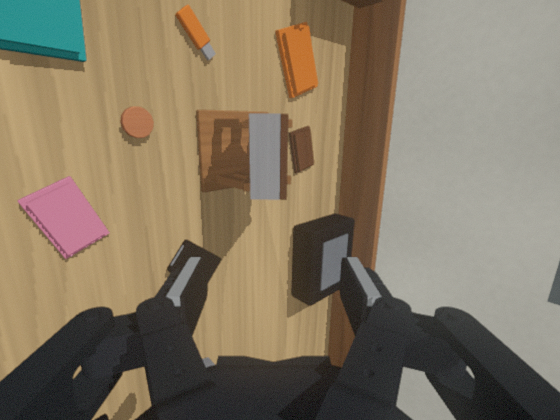

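The wrist view shows the tin at about (268,155), ahead of the open fingers, with nothing in the way. Joints 5 and 6 are close to their limits, so I'll identify the kinematics and check that the half turn is feasible.

```bash
cat > kin.py <<'E'
from h import *
from itertools import product
from scipy.optimize import least_squares
D=[([0.99587812,0.47779839,0.02231118,1.55641676,-0.0114974,1.10929321,-0.0831307],[.30352761,-.60226488,.23034095],[-3.05473621,-.726268558,.000833705]),
([1.402,.151,-.946,2.299,-1.232,.218,1.601],[.5008,-.223,.2376],[1.834,1.735,.713]),
([.661,.063,-.389,2.332,-1.366,.17,1.594],[.5326,-.1535,.24],[1.779,1.801,.691])]
e=lambda ax,a:R.from_euler(ax,a)
def fk(q,p,s):
    psi,phi,d1,d3,d5,d7,a3,a4,a6=p
    T=e('z',s[0]*q[0]+psi);x=np.array([0,0,d1])
    T=T*e('y',q[1])*e('z',s[1]*q[2]); x=x+T.apply([a3,0,d3])
    T=T*e('y',q[3]); x=x+T.apply([-a4,0,0]); T=T*e('z',s[2]*q[4]); x=x+T.apply([0,0,d5])
    T=T*e('y',q[5]); x=x+T.apply([a6,0,0]); T=T*e('z',s[3]*q[6]+phi); x=x+T.apply([0,0,d7])
    return x,T
def res(p,s,ow=1):
    o=[]
    for q,x,w in D:
        X,T=fk(q,p,s); o+=list(X-x)+list((T.inv()*R.from_rotvec(w)).as_rotvec())
    return np.array(o+list(.01*p[6:]))
if __name__=="__main__":
    L=[]
    for s in product([1,-1],repeat=4):
        for psi in [-2.1,-.1]:
          for phi in [0,1.57,3.14,-1.57]:
            f=least_squares(res,[psi,phi,.35,.35,.35,.25,0,0,0],args=(s,));L.append((f.cost,s,f.x.round(4)))
    L.sort(key=lambda t:t[0])
    for l in L[:4]:print(l)
    print(res(L[0][2],L[0][1]).round(4))
E
python3 kin.py
```

```text
(np.float64(0.0008402209719606315), (-1, -1, -1, -1), array([-0.0209,  1.5535,  0.9597, -0.9064,  0.3945, -0.8757,  1.0596,
       -0.1529,  0.1373]))
(np.float64(0.0008402209719606447), (-1, -1, -1, -1), array([-0.0209,  1.5535,  0.9597, -0.9064,  0.3945, -0.8757,  1.0596,
       -0.1529,  0.1373]))
(np.float64(0.0008402209719606669), (-1, -1, -1, -1), array([-6.3041,  1.5535,  0.9597, -0.9064,  0.3945, -0.8757,  1.0596,
       -0.1529,  0.1373]))
(np.float64(0.0008402209719607541), (-1, -1, -1, -1), array([-0.0209,  1.5535,  0.9597, -0.9064,  0.3945, -0.8757,  1.0596,
       -0.1529,  0.1373]))
[ 0.0256  0.0149  0.0002 -0.     -0.     -0.0036 -0.0037  0.005  -0.0103
  0.0008  0.0136  0.0022  0.0042 -0.0042  0.0098 -0.0004  0.0143  0.0014
  0.0106 -0.0015  0.0014]
```

Rotating about tool z maps to −joint 7, and j7 is near 1.59, so a +π tool turn ends near −1.55. That is in range with the other joints unchanged.

Call:
play_rows(
  deltas=[
    [66,[36,-8,100],[-0.047,-0.002,0.012]],
    [66,[36,-8,100],[-0.047,-0.002,0.012]],
    [66,[36,-8,100],[-0.047,-0.002,0.012]],
    [66,[36,-8,100],[-0.047,-0.002,0.012]],
    [66,[36,-8,100],[-0.047,-0.002,0.012]],
  ],
)

```text
clock: 2.28
tcp_pos: [0.6003, -0.1288, 0.2129]
orientation: [1.812, 1.844, 0.694]
contact_force: [0.5, -0.2, 0.6]
grip_width: 0.0662
```

Run:
```python
from bench import r
from h import *
o=r.get_obs()
go(o,[.60,-.1175,.153],[1,0,-1],[1,0,1])
go(o,M+.0187*np.array([.707,0,-.707]),[1,0,-1],[1,0,1])
```

```text
d [  9.8 -38.6  46.2] rot [-0.089 -0.035  0.003]
tcp [ 0.6003 -0.1288  0.2129] j [ 0.16   0.184  0.038  2.241 -1.366  0.17   1.517] F [ 0.5 -0.2  0.6] w 0.0662 t 2.275
d [  5.6 -27.8 167.6] rot [-0.089 -0.035  0.003]
tcp [ 0.6003 -0.1288  0.2129] j [ 0.16   0.184  0.038  2.241 -1.366  0.17   1.517] F [ 0.5 -0.2  0.6] w 0.0662 t 2.275
```

```bash
cat > kin2.py <<'E'
from h import *
from scipy.optimize import least_squares
from kin import D
D=D+[([.16,.184,.038,2.241,-1.366,.17,1.517],[.6003,-.1288,.2129],[1.812,1.844,.694])]
e=lambda ax,a:R.from_euler(ax,a)
def fk(q,p):
    d1,d3,d5,d7,a1,a4,a6,b2,b4,b6=p
    T=e('z',-q[0]);x=np.array([0,0,d1])+T.apply([a1,b2,0])
    T=T*e('y',q[1])*e('z',-q[2]); x=x+T.apply([a4,b4,d3])
    T=T*e('y',q[3]); x=x+T.apply([-a4,0,0]); T=T*e('z',-q[4]); x=x+T.apply([0,b6,d5])
    T=T*e('y',q[5]); x=x+T.apply([a6,0,0]); T=T*e('z',-q[6]+np.pi/2); x=x+T.apply([0,0,d7])
    return x,T
p0=np.array([.33,.4,.4,.3,0.05,0,0,0,0,0])
def res(p):
    o=[]
    for q,x,w in D: o+=list(fk(q,p)[0]-x)
    return np.array(o+list(.003*(p-p0)))
f=least_squares(res,p0)
lo=np.array([-2.96,-.34,-1.41,.24,-1.37,.17,-2.96]);hi=np.array([2.96,2.1,1.46,2.44,4.51,1.92,2.96])
def ik(pos,z,y,q0,p=None):
    p=f.x if p is None else p
    z=np.array(z,float);z/=np.linalg.norm(z);y=np.array(y,float);y-=z*(y@z);y/=np.linalg.norm(y)
    Rt=R.from_matrix(np.c_[np.cross(y,z),y,z])
    def g(q):
        X,T=fk(q,p);return np.r_[(X-pos)*3,(T.inv()*Rt).as_rotvec(),.002*(q-q0)]
    s=least_squares(g,np.clip(q0,lo+.02,hi-.02),bounds=(lo+.01,hi-.01));return s.x,np.abs(g(s.x)[:6]).max()
if __name__=="__main__":
    for q,x,w in D:
        X,T=fk(q,f.x);print((X-x).round(4),(T.inv()*R.from_rotvec(w)).as_rotvec().round(3))
    print(f.x.round(3))
    s=np.sqrt(.5)
    for name,pos in [("grasp",M+.0187*np.array([s,0,-s])),("pre",M+np.array([-.08*s,0,.08*s])),("lift",M+np.array([0.0132,0,.09]))]:
      for a in [0,.3,-.3]:
       for sg in (1,-1):
        z=np.cos(a)*np.array([s,0,-s])+np.sin(a)*sg*np.array([0,1,0])
        best={}
        for q0 in [[.2,.6,0,1.6,j5,.5,j7] for j5 in (-1.2,0,1.5,3,4.2) for j7 in (-1.5,0,1.5)]:
            q,er=ik(pos,z,[sg*s,0,sg*s],np.array(q0,float))
            if er<.01: best[tuple(q.round(1))]=1
        print(name,"a",a,"sg",sg,list(map(lambda t:[float(v) for v in t],list(best)[:5])))
E
python3 kin2.py
```

```text
[-0.  0.  0.] [-0.  0.  0.]
[ 0.0001 -0.      0.0001] [ 0.    -0.001  0.   ]
[-0.0002 -0.0001 -0.0001] [-0.  0. -0.]
[ 0.0001  0.0001 -0.    ] [-0.    -0.001  0.   ]
[ 0.281  0.545  0.477  0.322 -0.001 -0.001  0.004 -0.03  -0.036  0.004]
grasp a 0 sg 1 [[1.0, 0.9, -1.1, 2.1, 2.2, 0.7, -1.7], [0.9, 0.9, -1.1, 2.1, 2.3, 0.6, -1.8], [1.1, 1.1, -1.3, 2.1, 2.2, 0.8, -1.5], [0.8, 0.8, -0.9, 2.1, 2.4, 0.5, -2.0], [1.0, 1.0, -1.2, 2.1, 2.2, 0.7, -1.6]]
grasp a 0 sg -1 [[1.0, 0.9, -1.1, 2.1, 2.2, 0.6, 1.5], [0.9, 0.8, -1.0, 2.1, 2.3, 0.6, 1.3], [0.5, 0.6, -0.5, 2.2, 2.8, 0.4, 0.6], [0.8, 0.7, -0.9, 2.1, 2.4, 0.5, 1.1], [-0.2, 0.6, 0.3, 2.2, 3.6, 0.5, -0.4]]
grasp a 0.3 sg 1 [[1.2, 1.1, -1.2, 2.0, 1.9, 0.3, -1.1], [1.2, 1.0, -1.2, 2.0, 1.9, 0.3, -1.2], [1.1, 0.9, -1.1, 2.0, 2.1, 0.2, -1.4], [1.2, 1.2, -1.4, 2.0, 1.8, 0.5, -0.9], [1.1, 1.0, -1.1, 2.0, 2.0, 0.2, -1.3]]
grasp a 0.3 sg -1 [[0.4, 0.7, -0.6, 2.2, 2.2, 0.8, 1.0], [0.3, 0.7, -0.5, 2.2, 2.2, 0.8, 1.0], [-0.0, 0.6, -0.1, 2.2, 2.3, 0.6, 0.7], [0.3, 0.6, -0.4, 2.2, 2.2, 0.7, 0.9], [-0.7, 0.8, 0.8, 2.2, 3.3, 0.4, -0.6]]
grasp a -0.3 sg 1 [
[... 2106 characters left out ...]
1.3, 2.0, 1.2, 0.2, -0.6], [1.3, 0.9, -1.4, 2.0, 1.4, 0.4, -0.7], [1.2, 0.9, -1.3, 2.0, 1.3, 0.3, -0.6]]
lift a 0.3 sg -1 [[0.3, 0.4, -0.5, 2.1, 1.9, 0.6, 1.2], [0.2, 0.4, -0.4, 2.1, 1.9, 0.5, 1.2], [-0.1, 0.4, 0.0, 2.2, 2.0, 0.4, 1.0], [0.1, 0.4, -0.3, 2.2, 1.9, 0.5, 1.2], [-0.8, 0.6, 1.0, 2.2, 3.5, 0.2, -0.6]]
lift a -0.3 sg 1 [[0.3, 0.4, -0.5, 2.1, 1.9, 0.6, -1.9], [0.4, 0.5, -0.7, 2.1, 1.9, 0.6, -1.8], [0.2, 0.4, -0.4, 2.1, 1.9, 0.5, -1.9], [0.4, 0.5, -0.6, 2.1, 1.9, 0.6, -1.9], [0.6, 0.5, -0.9, 2.1, 1.9, 0.7, -1.8]]
lift a -0.3 sg -1 [[0.9, 0.6, -0.7, 2.0, -1.4, 0.2, -1.4], [1.2, 0.8, -1.2, 2.0, 1.1, 0.2, 2.7], [-0.1, 0.5, 0.5, 2.1, 4.5, 0.7, -1.2], [1.2, 0.8, -1.3, 2.0, 1.2, 0.2, 2.5]]
```

The fitted kinematic model matches to 0.2 mm. The usable branch has j5≈+2, so I'll swing j5 round in the air along a joint path, turned into tool poses.

```bash
cat > path.py <<'E'
from bench import r
from kin2 import *
def plan(qT,n,bump=.3):
    o=r.get_obs();q=o["joints"];R0=R.from_rotvec(o["orientation"])
    P=None
    for i in range(1,n+1):
        t=i/n;qq=q+(qT-q)*t;qq[5]+=bump*np.sin(np.pi*t)
        X,T=fk(qq,f.x);d=R0.inv().apply(X-o["tcp_pos"])*1000
        print([list(map(int,d.round())),(R0.inv()*T).as_rotvec().round(3).tolist()],"X",X.round(3),"q",qq.round(2))
E
python3 - <<'E'
from path import *
q,er=ik(np.array([.58,-.1175,.22]),[1,0,-1],[1,0,1],np.array([.8,.5,-.9,2.3,2.0,.5,-1.7]))
print(q.round(3),er);np.save("qT.npy",q)
plan(q,16)
E
```

```text
[ 1.181  0.307 -1.156  2.281  1.939  0.18  -1.715] 7.523292821243415e-06
[[25, -22, 2], [0.057, 0.07, 0.002]] X [ 0.584 -0.104  0.198] q [ 0.22  0.19 -0.04  2.24 -1.16  0.23  1.31]
[[44, -50, 0], [0.131, 0.124, 0.005]] X [ 0.56  -0.085  0.182] q [ 0.29  0.2  -0.11  2.25 -0.95  0.29  1.11]
[[55, -82, -5], [0.218, 0.154, 0.008]] X [ 0.533 -0.074  0.165] q [ 0.35  0.21 -0.19  2.25 -0.75  0.34  0.91]
[[58, -113, -11], [0.306, 0.157, 0.01]] X [ 0.505 -0.072  0.15 ] q [ 0.42  0.21 -0.26  2.25 -0.54  0.38  0.71]
[[51, -142, -17], [0.386, 0.131, 0.01]] X [ 0.479 -0.079  0.137] q [ 0.48  0.22 -0.34  2.25 -0.33  0.42  0.51]
[[37, -164, -24], [0.448, 0.082, 0.008]] X [ 0.458 -0.094  0.127] q [ 0.54  0.23 -0.41  2.26 -0.13  0.45  0.3 ]
[[17, -178, -28], [0.483, 0.015, 0.003]] X [ 0.446 -0.114  0.121] q [ 0.61  0.24 -0.48  2.26  0.08  0.47  0.1 ]
[[-5, -182, -30], [0.488, -0.06, -0.001]] X [ 0.442 -0.136  0.119] q [ 0.67  0.25 -0.56  2.26  0.29  0.47 -0.1 ]
[[-27, -176, -29], [0.46, -0.132, -0.006]] X [ 0.447 -0.157  0.122] q [ 0.73  0.25 -0.63  2.26  0.49  0.47 -0.3 ]
[[-44, -161, -26], [0.402, -0.191, -0.009]] X [ 0.461 -0.175  0.128] q [ 0.8   0.26 -0.71  2.27  0.7   0.45 -0.5 ]
[[-55, -139, -22], [0.322, -0.228, -0.01]] X [ 0.481 -0.185  0.139] q [ 0.86  0.27 -0.78  2.27  0.91  0.43 -0.71]
[[-58, -111, -17], [0.229, -0.238, -0.008]] X [ 0.505 -0.188  0.153] q [ 0.93  0.28 -0.86  2.27  1.11  0.39 -0.91]
[[-51, -82, -14], [0.132, -0.22, -0.005]] X [ 0.53  -0.181  0.17 ] q [ 0.99  0.28 -0.93  2.27  1.32  0.34 -1.11]
[[-36, -54, -12], [0.042, -0.176, -0.001]] X [ 0.552 -0.166  0.187] q [ 1.05  0.29 -1.01  2.28  1.53  0.29 -1.31]
[[-14, -29, -14], [-0.034, -0.112, 0.002]] X [ 0.569 -0.144  0.204] q [ 1.12  0.3  -1.08  2.28  1.73  0.24 -1.51]
[[12, -11, -18], [-0.089, -0.035, 0.003]] X [ 0.58  -0.117  0.22 ] q [ 1.18  0.31 -1.16  2.28  1.94  0.18 -1.72]
```

Call:
play_rows(
  deltas=[
    [66,[25,-22,2],[0.057,0.07,0.002]],
    [66,[44,-50,0],[0.131,0.124,0.005]],
    [66,[55,-82,-5],[0.218,0.154,0.008]],
    [66,[58,-113,-11],[0.306,0.157,0.01]],
    [66,[51,-142,-17],[0.386,0.131,0.01]],
    [66,[37,-164,-24],[0.448,0.082,0.008]],
    [66,[17,-178,-28],[0.483,0.015,0.003]],
    [66,[-5,-182,-30],[0.488,-0.06,-0.001]],
  ],
)

```text
clock: 3.28
tcp_pos: [0.4403, -0.1372, 0.119]
orientation: [2.096, 2.099, 0.187]
contact_force: [0.1, -0.3, 0.3]
grip_width: 0.0662
```

Run:
```python
from path import *
print(r.get_obs()["joints"].round(3),r.get_obs()["tcp_pos"])
s=.5**.5
q,er=ik(M+np.array([-.075*s,0,.075*s]),[1,0,-1],[1,0,1],np.array([.8,.6,-.9,2.3,2.2,.5,-1.7]))
print(q.round(3),er);np.save("qT.npy",q)
plan(q,12,.15)
```

```text
[-0.282  0.213  0.511  2.331 -0.282  0.428  0.455] [ 0.44025562 -0.13717579  0.11897263]
[ 1.01   0.601 -1.072  2.264  2.241  0.445 -1.894] 2.7870094175830707e-06
[[-11, -33, 15], [0.101, -0.047, -0.014]] X [ 0.411 -0.149  0.098] q [-0.17  0.24  0.38  2.32 -0.07  0.47  0.26]
[[-28, -57, 25], [0.182, -0.108, -0.027]] X [ 0.39  -0.166  0.083] q [-0.07  0.28  0.25  2.32  0.14  0.51  0.06]
[[-48, -71, 34], [0.233, -0.176, -0.04]] X [ 0.377 -0.186  0.072] q [ 0.04  0.31  0.11  2.31  0.35  0.54 -0.13]
[[-67, -75, 42], [0.248, -0.244, -0.054]] X [ 0.376 -0.206  0.064] q [ 0.15  0.34 -0.02  2.31  0.56  0.56 -0.33]
[[-84, -66, 52], [0.225, -0.302, -0.067]] X [ 0.386 -0.223  0.057] q [ 0.26  0.37 -0.15  2.3   0.77  0.58 -0.52]
[[-94, -47, 62], [0.164, -0.34, -0.076]] X [ 0.407 -0.233  0.052] q [ 0.36  0.41 -0.28  2.3   0.98  0.59 -0.72]
[[-95, -18, 71], [0.071, -0.351, -0.079]] X [ 0.437 -0.235  0.048] q [ 0.47  0.44 -0.41  2.29  1.19  0.58 -0.91]
[[-87, 18, 78], [-0.046, -0.33, -0.073]] X [ 0.474 -0.226  0.049] q [ 0.58  0.47 -0.54  2.29  1.4   0.57 -1.11]
[[-69, 59, 80], [-0.177, -0.277, -0.058]] X [ 0.514 -0.208  0.055] q [ 0.69  0.5  -0.68  2.28  1.61  0.55 -1.31]
[[-43, 101, 72], [-0.313, -0.194, -0.036]] X [ 0.554 -0.182  0.07 ] q [ 0.79  0.54 -0.81  2.27  1.82  0.52 -1.5 ]
[[-12, 142, 54], [-0.448, -0.09, -0.011]] X [ 0.59  -0.15   0.096] q [ 0.9   0.57 -0.94  2.27  2.03  0.48 -1.7 ]
[[20, 179, 23], [-0.577, 0.029, 0.013]] X [ 0.62  -0.117  0.133] q [ 1.01  0.6  -1.07  2.26  2.24  0.45 -1.89]
```

```bash
cat > sim.py <<'E'
from path import *
from scipy.optimize import lsq_linear
def track(q,poses,sub=5):
    "min-norm differential IK with joint limits along poses (X,T)"
    q=np.array(q,float);out=[]
    for X,T in poses:
        X0,T0=fk(q,f.x);w=(T0.inv()*T).as_rotvec()
        for k in range(1,sub+1):
            Xk=X0+(X-X0)*k/sub;Tk=T0*R.from_rotvec(w*k/sub)
            x,t=fk(q,f.x);e6=np.r_[Xk-x,(Tk*t.inv()).as_rotvec()]
            J=np.zeros((6,7))
            for i in range(7):
                dq=q.copy();dq[i]+=1e-5;x2,t2=fk(dq,f.x);J[:,i]=np.r_[x2-x,(t2*t.inv()).as_rotvec()]/1e-5
            lim=.27/sub
            b0=np.maximum(lo-q,-lim);b1=np.minimum(hi-q,lim);b0=np.minimum(b0,b1-1e-6)
            q=q+lsq_linear(np.r_[J,.02*np.eye(7)],np.r_[e6,np.zeros(7)],(b0,b1)).x
        x,t=fk(q,f.x);out.append((q.copy(),np.linalg.norm(x-X),np.linalg.norm((t.inv()*T).as_rotvec())))
    return out
def jpath(q,qT,n,bump=0):
    o=[]
    for i in range(1,n+1):
        t=i/n;qq=q+(qT-q)*t;qq[5]+=bump*np.sin(np.pi*t);o.append(fk(qq,f.x))
    return o
def rows(poses):
    o=r.get_obs();R0=R.from_rotvec(o["orientation"])
    for X,T in poses: print([(R0.inv().apply(X-o["tcp_pos"])*1000).round().astype(int).tolist(),(R0.inv()*T).as_rotvec().round(3).tolist()],X.round(3))
E
python3 - <<'E'
from sim import *
q0=np.array([.16,.184,.038,2.241,-1.366,.17,1.517]);qA=np.array([1.181,.307,-1.156,2.281,1.939,.18,-1.715])
for q,a,b in track(q0,jpath(q0,qA,16,.3)[:8])[3::4]: print(q.round(2),a.round(3),b.round(3))
print("now")
q1=r.get_obs()["joints"]
ps=jpath(q1,qA,14,.15)
for q,a,b in track(q1,ps): print(q.round(2),a.round(3),b.round(3))
rows(ps)
E
```

```text
[-0.06  0.2   0.27  2.28 -0.8   0.44  0.96] 0.0 0.0
[-0.3   0.22  0.53  2.32 -0.3   0.44  0.47] 0.0 0.0
now
[-0.31  0.23  0.55  2.34 -0.22  0.44  0.4 ] 0.0 0.0
[-0.35  0.25  0.6   2.34 -0.16  0.45  0.35] 0.0 0.0
[-0.38  0.27  0.64  2.35 -0.11  0.44  0.3 ] 0.0 0.0
[-0.42  0.29  0.69  2.35 -0.06  0.42  0.26] 0.0 0.0
[-0.45  0.3   0.73  2.36 -0.02  0.38  0.22] 0.0 0.0
[-0.48  0.31  0.76  2.36 -0.    0.33  0.19] 0.0 0.0
[-0.5   0.32  0.79  2.36  0.01  0.26  0.17] 0.0 0.0
[-0.5   0.31  0.79  2.37  0.    0.2   0.17] 0.0 0.0
[-0.47  0.26  0.73  2.35  0.15  0.17  0.01] 0.01 0.005
[-0.3   0.19  0.52  2.32  0.42  0.17 -0.26] 0.023 0.012
[-0.1   0.13  0.25  2.31  0.65  0.17 -0.53] 0.033 0.017
[ 0.09  0.1  -0.02  2.28  0.8   0.17 -0.73] 0.046 0.029
[ 0.29  0.1  -0.29  2.24  0.82  0.17 -0.78] 0.061 0.046
[ 0.52  0.12 -0.56  2.18  0.73  0.17 -0.72] 0.075 0.063
[[-9, -19, 7], [0.048, -0.032, 0.003]] [ 0.423 -0.147  0.109]
[[-22, -31, 11], [0.082, -0.07, 0.006]] [ 0.412 -0.159  0.103]
[[-35, -38, 13], [0.101, -0.113, 0.009]] [ 0.405 -0.173  0.099]
[[-49, -40, 15], [0.1, -0.157, 0.012]] [ 0.405 -0.187  0.098]
[[-62, -34, 16], [0.08, -0.198, 0.015]] [ 0.41  -0.2    0.099]
[[-72, -23, 15], [0.039, -0.231, 0.019]] [ 0.421 -0.21   0.102]
[[-79, -6, 14], [-0.02, -0.253, 0.022]] [ 0.437 -0.217  0.107]
[[-81, 16, 10], [-0.094, -0.26, 0.027]] [ 0.458 -0.218  0.115]
[[-77, 42, 4], [-0.178, -0.249, 0.03]] [ 0.482 -0.214  0.126]
[[-67, 69, -4], [-0.267, -0.22, 0.033]] [ 0.506 -0.204  0.139]
[[-52, 95, -16], [-0.357, -0.175, 0.034]] [ 0.53  -0.188  0.156]
[[-32, 120, -31], [-0.44, -0.115, 0.032]] [ 0.551 -0.168  0.175]
[[-9, 141, -50], [-0.515, -0.046, 0.025]] [ 0.568 -0.144  0.197]
[[16, 158, -71], [-0.577, 0.028, 0.014]] [ 0.58  -0.118  0.22 ]
```

The simulated controller reproduces the joints I observed, so I'll use it to search for a waypoint sequence. Spinning the tool by −π should share the motion between j5 and j7.

```bash
cat >> sim.py <<'E'
def ori(az,el,spin):
    "tool z at azimuth az, el below horizontal; spin about tool z, 0: y forward-up"
    z=np.array([np.cos(el)*np.cos(az),np.cos(el)*np.sin(az),-np.sin(el)]);y=np.array([np.sin(el)*np.cos(az),np.sin(el)*np.sin(az),np.cos(el)])
    return R.from_matrix(np.c_[np.cross(y,z),y,z])*e('z',spin)
def legs(P):
    "P: list of (x,y,z,az,el,spin); returns interpolated poses"
    out=[]
    for a,b in zip(P[:-1],P[1:]):
        a=np.array(a);b=np.array(b);ang=abs(b[3:]-a[3:]).sum();n=int(np.ceil(max(ang/.17,np.linalg.norm(b[:3]-a[:3])/.045,1)))
        for i in range(1,n+1):
            c=a+(b-a)*i/n;out.append((c[:3],ori(*c[3:])))
    return out
def par(o):
    T=R.from_rotvec(o["orientation"]);z=T.apply([0,0,1]);az=np.arctan2(z[1],z[0]);el=np.arcsin(-z[2])
    return [*o["tcp_pos"],az,el,(ori(az,el,0).inv()*T).as_rotvec()[2]]
S=.5**.5;G=M+.0187*np.array([S,0,-S]);PRE=M-.075*np.array([S,0,-S]);LIFT=G+np.array([0,0,.085])
E
cat > search.py <<'E'
from sim import *
from multiprocessing import Pool
pi=np.pi
c=par(r.get_obs());q1=r.get_obs()["joints"]
E4=pi/4
def run(k):
    g=np.random.default_rng(k)
    s1=g.choice([-pi,-pi,pi,0]) ; s2=s1+g.choice([-pi,pi])
    if abs(s2)>4.8 and g.random()<.5: s2=0
    A=[c]
    for i in range(g.integers(1,3)): A.append([g.uniform(.4,.6),g.uniform(-.35,.1),g.uniform(.15,.35),g.uniform(-.8,.8),g.uniform(.6,1.6),g.uniform(min(0,s1)-.5,max(0,s1)+.5)])
    A+=[[*PRE,0,E4,s1],[*G,0,E4,s1]]
    B=[A[-1],[*LIFT,0,E4,s1]]
    for i in range(g.integers(0,3)): B.append([g.uniform(.45,.65),g.uniform(-.4,.1),g.uniform(.2,.4),g.uniform(-.8,.8),g.uniform(.6,1.6),g.uniform(min(s2,s1)-.3,max(s2,s1)+.3)])
    B+=[[*LIFT,0,E4,s2],[*G,0,E4,s2]]
    def err(q,P,skip):
        L=legs(P);t=track(q,L,3);return t[-1][0],max(t[-1][1]*10,t[-1][2])+ .3*np.mean([x[1]*10+x[2] for x in t[-8:]]),len(L)
    q,e1,n1=err(q1,A,0)
    if e1>.05: return (9+e1,k,n1,A,B,q)
    q2,e2,n2=err(q,B,0)
    return (e1+e2,k,n1+n2,A,B,q2)
if __name__=="__main__":
    import time,sys
    t=time.time()
    with Pool() as p: L=p.map(run,range(int(sys.argv[1])),chunksize=4)
    print(time.time()-t);L.sort(key=lambda t:t[0])
    print("A ok",sum(l[0]<9 for l in L),"all ok",sum(l[0]<.05 for l in L))
    for l in L[:5]: print(l[:3],np.round(l[5],2));[print("  A",np.round(a,2)) for a in l[3]];[print("  B",np.round(a,2)) for a in l[4]]
E
nproc; sed -i 's/^from bench import r$/from bench import r/' path.py; export OPENBLAS_NUM_THREADS=1; timeout 550 python3 search.py 48 || echo fail
```

```text
4
6.76727032661438
A ok 4 all ok 2
(np.float64(0.005628919217976067), 9, 73) [ 1.07  1.09 -1.32  2.13  2.15  0.81 -1.46]
  A [ 0.44 -0.14  0.12 -0.15  1.36 -0.15]
  A [ 0.52 -0.    0.29  0.66  1.46  0.16]
  A [ 0.41 -0.15  0.25 -0.7   0.61 -0.2 ]
  A [ 0.62 -0.12  0.13  0.    0.79 -3.14]
  A [ 0.69 -0.12  0.07  0.    0.79 -3.14]
  B [ 0.69 -0.12  0.07  0.    0.79 -3.14]
  B [ 0.69 -0.12  0.15  0.    0.79 -3.14]
  B [ 0.69 -0.12  0.15  0.    0.79  0.  ]
  B [ 0.69 -0.12  0.07  0.    0.79  0.  ]
(np.float64(0.016330175500429256), 30, 51) [ 0.96  0.9  -1.11  2.14  2.24  0.63 -1.7 ]
  A [ 0.44 -0.14  0.12 -0.15  1.36 -0.15]
  A [ 0.52  0.    0.32 -0.28  0.71 -1.99]
  A [ 0.62 -0.12  0.13  0.    0.79 -3.14]
  A [ 0.69 -0.12  0.07  0.    0.79 -3.14]
  B [ 0.69 -0.12  0.07  0.    0.79 -3.14]
  B [ 0.69 -0.12  0.15  0.    0.79 -3.14]
  B [ 0.69 -0.12  0.15  0.    0.79  0.  ]
  B [ 0.69 -0.12  0.07  0.    0.79  0.  ]
(np.float64(1.0336350154636595), 14, 72) [ 0.85  0.63 -0.9   2.    1.75  0.31 -1.4 ]
  A [ 0.44 -0.14  0.12 -0.15  1.36 -0.15]
  A [ 0.54  0.04  0.28  0.08  1.36 -0.67]
  A [ 0.4
[... 634 characters left out ...]
.12  0.07  0.    0.79 -3.14]
  B [ 0.69 -0.12  0.15  0.    0.79 -3.14]
  B [ 0.46 -0.39  0.32  0.12  0.7  -0.9 ]
  B [ 0.48 -0.2   0.27  0.57  0.86  0.17]
  B [ 0.69 -0.12  0.15  0.    0.79  0.  ]
  B [ 0.69 -0.12  0.07  0.    0.79  0.  ]
(np.float64(9.074539151747135), 22, 34) [ 0.77  0.73 -0.84  2.15  2.44  0.48 -2.06]
  A [ 0.44 -0.14  0.12 -0.15  1.36 -0.15]
  A [ 0.42 -0.06  0.24  0.78  1.45  0.34]
  A [ 0.41 -0.1   0.27 -0.72  1.08 -0.17]
  A [ 0.62 -0.12  0.13  0.    0.79  0.  ]
  A [ 0.69 -0.12  0.07  0.    0.79  0.  ]
  B [ 0.69 -0.12  0.07  0.    0.79  0.  ]
  B [ 0.69 -0.12  0.15  0.    0.79  0.  ]
  B [ 0.69 -0.12  0.15  0.    0.79 -3.14]
  B [ 0.69 -0.12  0.07  0.    0.79 -3.14]
```

Run:
```python
from search import *
L=legs(run(30)[3][:3]);rows(L)
for q,a,b in track(q1,L)[3::4]:print(q.round(2),a.round(4),b.round(3))
```

```text
[[8, 7, -12], [-0.039, -0.01, -0.107]] [ 0.445 -0.128  0.132]
[[17, 15, -24], [-0.078, -0.025, -0.214]] [ 0.45  -0.12   0.145]
[[25, 22, -35], [-0.114, -0.045, -0.321]] [ 0.455 -0.111  0.157]
[[33, 30, -47], [-0.149, -0.069, -0.428]] [ 0.46  -0.102  0.17 ]
[[42, 37, -59], [-0.181, -0.098, -0.535]] [ 0.465 -0.094  0.183]
[[50, 45, -71], [-0.211, -0.132, -0.641]] [ 0.47  -0.085  0.196]
[[58, 52, -82], [-0.237, -0.17, -0.746]] [ 0.474 -0.076  0.208]
[[67, 60, -94], [-0.261, -0.212, -0.851]] [ 0.479 -0.067  0.221]
[[75, 67, -106], [-0.281, -0.258, -0.956]] [ 0.484 -0.059  0.234]
[[83, 75, -118], [-0.296, -0.308, -1.059]] [ 0.489 -0.05   0.247]
[[92, 82, -129], [-0.308, -0.362, -1.162]] [ 0.494 -0.041  0.26 ]
[[100, 90, -141], [-0.314, -0.419, -1.263]] [ 0.499 -0.033  0.272]
[[108, 97, -153], [-0.316, -0.48, -1.363]] [ 0.504 -0.024  0.285]
[[116, 105, -165], [-0.312, -0.544, -1.462]] [ 0.509 -0.015  0.298]
[[125, 112, -176], [-0.302, -0.611, -1.559]] [ 0.514 -0.006  0.311]
[[133, 120, -188], [-0.286, -0.68, -1.655]] [0.519 0.002 0.324]
[[120, 126, -165], [-0.261, -0.698, -1.805]] [ 0.53  
[... 171 characters left out ...]
185, -0.757, -2.256]] [ 0.564 -0.051  0.239]
[[70, 152, -71], [-0.159, -0.779, -2.405]] [ 0.575 -0.064  0.218]
[[57, 159, -47], [-0.132, -0.803, -2.554]] [ 0.586 -0.078  0.197]
[[45, 166, -24], [-0.104, -0.829, -2.703]] [ 0.597 -0.091  0.175]
[[32, 172, -1], [-0.075, -0.858, -2.852]] [ 0.609 -0.104  0.154]
[[20, 179, 23], [-0.044, -0.89, -2.999]] [ 0.62  -0.118  0.133]
[-0.42  0.05  0.5   2.37  0.05  0.36  0.46] 0.0001 0.0
[-0.48 -0.09  0.37  2.39  0.56  0.37  0.27] 0.0001 0.0
[-0.5  -0.16  0.19  2.39  0.96  0.46  0.2 ] 0.0001 0.0
[-0.55 -0.18  0.07  2.38  1.21  0.6   0.3 ] 0.0 0.0
[-0.41  0.02  0.24  2.42  1.94  0.25  0.32] 0.0042 0.003
[ 0.38  0.32 -0.36  2.33  2.91  0.3   0.18] 0.0001 0.0
```

Call:
play_rows(
  deltas=[
    [66,[8,7,-12],[-0.039,-0.01,-0.107]],
    [66,[17,15,-24],[-0.078,-0.025,-0.214]],
    [66,[25,22,-35],[-0.114,-0.045,-0.321]],
    [66,[33,30,-47],[-0.149,-0.069,-0.428]],
    [66,[42,37,-59],[-0.181,-0.098,-0.535]],
    [66,[50,45,-71],[-0.211,-0.132,-0.641]],
    [66,[58,52,-82],[-0.237,-0.17,-0.746]],
    [66,[67,60,-94],[-0.261,-0.212,-0.851]],
  ],
)

```text
clock: 4.28
tcp_pos: [0.4789, -0.068, 0.2218]
orientation: [0.91, 2.443, 0.102]
contact_force: [0.9, 0.8, -0.6]
grip_width: 0.0662
```

```bash
cat > A.py <<'E'
import sys
from sim import *
o=r.get_obs();c=par(o);print("now",np.round(c,3),o["joints"].round(3),"F",o["contact_force"].round(1),"w",round(float(o["grip_width"]),4),o["clock"])
W=eval(sys.argv[1]);n=int(sys.argv[2]) if len(sys.argv)>2 else 8
L=legs([c]+W);rows(L[:n])
T=track(o["joints"],L)
for q,a,b in [T[min(n,len(T))-1],T[-1]]:print(q.round(2),a.round(4),b.round(3))
E
python3 A.py "[[.519,.002,.324,-.28,.71,-1.99],[*PRE,0,np.pi/4,-np.pi]]"
```

```text
now [ 0.479 -0.068  0.222 -0.215  1.033 -1.072] [-0.492 -0.093  0.382  2.41   0.59   0.356  0.246] F [ 0.9  0.8 -0.6] w 0.0662 4.275
[[-3, 13, -9], [-0.013, -0.038, -0.108]] [ 0.484 -0.059  0.235]
[[-7, 26, -19], [-0.022, -0.078, -0.216]] [ 0.489 -0.051  0.247]
[[-10, 38, -28], [-0.026, -0.12, -0.324]] [ 0.494 -0.042  0.26 ]
[[-14, 51, -38], [-0.025, -0.162, -0.431]] [ 0.499 -0.033  0.273]
[[-17, 64, -47], [-0.019, -0.205, -0.539]] [ 0.504 -0.024  0.286]
[[-21, 77, -56], [-0.008, -0.248, -0.646]] [ 0.509 -0.016  0.298]
[[-24, 90, -66], [0.009, -0.291, -0.753]] [ 0.514 -0.007  0.311]
[[-28, 103, -75], [0.03, -0.334, -0.859]] [0.519 0.002 0.324]
[-0.57 -0.18  0.08  2.38  1.21  0.61  0.3 ] 0.0 0.0
[ 0.44  0.39 -0.37  2.31  3.04  0.31  0.26] 0.0001 0.0
```

Call:
play_rows(
  deltas=[
    [66,[-3,13,-9],[-0.013,-0.038,-0.108]],
    [66,[-7,26,-19],[-0.022,-0.078,-0.216]],
    [66,[-10,38,-28],[-0.026,-0.12,-0.324]],
    [66,[-14,51,-38],[-0.025,-0.162,-0.431]],
    [66,[-17,64,-47],[-0.019,-0.205,-0.539]],
    [66,[-21,77,-56],[-0.008,-0.248,-0.646]],
    [66,[-24,90,-66],[0.009,-0.291,-0.753]],
    [66,[-28,103,-75],[0.03,-0.334,-0.859]],
  ],
)

```text
clock: 5.28
tcp_pos: [0.5191, 0.0007, 0.3247]
orientation: [-0.161, 2.301, -0.366]
contact_force: [0.7, 0.0, 0.5]
grip_width: 0.0659
```

```bash
python3 A.py "[[*PRE,0,np.pi/4,-np.pi]]" 9
```

```text
now [ 5.190e-01  1.000e-03  3.250e-01 -2.820e-01  7.080e-01 -1.993e+00] [-0.546 -0.186  0.075  2.396  1.233  0.595  0.286] F [0.7 0.  0.5] w 0.0659 5.275
[[10, -6, 25], [-0.025, -0.003, -0.148]] [ 0.53  -0.012  0.303]
[[20, -12, 50], [-0.049, -0.01, -0.296]] [ 0.542 -0.026  0.282]
[[30, -18, 74], [-0.073, -0.02, -0.445]] [ 0.553 -0.039  0.261]
[[40, -24, 99], [-0.096, -0.032, -0.593]] [ 0.564 -0.052  0.24 ]
[[50, -29, 124], [-0.118, -0.048, -0.742]] [ 0.575 -0.065  0.218]
[[61, -35, 149], [-0.138, -0.067, -0.89]] [ 0.586 -0.078  0.197]
[[71, -41, 174], [-0.157, -0.089, -1.039]] [ 0.598 -0.091  0.176]
[[81, -47, 198], [-0.175, -0.114, -1.187]] [ 0.609 -0.104  0.154]
[[91, -53, 223], [-0.19, -0.142, -1.335]] [ 0.62  -0.117  0.133]
[ 0.44  0.39 -0.37  2.31  3.04  0.31  0.26] 0.0001 0.0
[ 0.44  0.39 -0.37  2.31  3.04  0.31  0.26] 0.0001 0.0
```

Call:
play_rows(
  deltas=[
    [66,[10,-6,25],[-0.025,-0.003,-0.148]],
    [66,[20,-12,50],[-0.049,-0.01,-0.296]],
    [66,[30,-18,74],[-0.073,-0.02,-0.445]],
    [66,[40,-24,99],[-0.096,-0.032,-0.593]],
    [66,[50,-29,124],[-0.118,-0.048,-0.742]],
    [66,[61,-35,149],[-0.138,-0.067,-0.89]],
    [66,[71,-41,174],[-0.157,-0.089,-1.039]],
    [66,[81,-47,198],[-0.175,-0.114,-1.187]],
  ],
)

```text
clock: 6.28
tcp_pos: [0.607, -0.103, 0.1608]
orientation: [-1.406, 1.983, -0.673]
contact_force: [1.0, -0.1, 0.8]
grip_width: 0.0663
```

```bash
python3 A.py "[[*PRE,0,np.pi/4,-np.pi]]" 9
```

```text
now [ 0.607 -0.103  0.161 -0.078  0.755 -2.883] [ 0.039  0.296  0.025  2.372  3.123  0.343 -0.257] F [ 1.  -0.1  0.8] w 0.0663 6.275
[[5, 2, 10], [-0.014, -0.016, -0.104]] [ 0.611 -0.108  0.152]
[[10, 5, 20], [-0.027, -0.034, -0.208]] [ 0.616 -0.113  0.142]
[[16, 7, 29], [-0.038, -0.052, -0.313]] [ 0.62  -0.118  0.133]
[ 0.13  0.37 -0.01  2.33  3.39  0.35 -0.14] 0.0 0.0
[ 0.13  0.37 -0.01  2.33  3.39  0.35 -0.14] 0.0 0.0
```

Call:
play_rows(
  deltas=[
    [66,[5,2,10],[-0.014,-0.016,-0.104]],
    [66,[10,5,20],[-0.027,-0.034,-0.208]],
    [66,[16,7,29],[-0.038,-0.052,-0.313]],
    [66,[16,7,29],[-0.038,-0.052,-0.313]],
  ],
)

```text
clock: 6.78
tcp_pos: [0.6189, -0.12, 0.1329]
orientation: [-1.756, 1.765, -0.73]
contact_force: [0.5, -0.3, 0.5]
grip_width: 0.0657
```

```bash
python3 A.py "[[*G,0,np.pi/4,-np.pi]]"
python3 - <<'E'
from bench import r
from h import *
o=r.get_obs();p,d=r.grab_frame("wrist");cv2.imwrite("pics/w2.png",p[...,::-1])
m=r.camera_model("wrist");K=m["mtx"];T=m["T_tool_cam"]
v,u=np.mgrid[:420,:560];P=np.dstack([(u-K[0,2])/K[0,0]*d,(v-K[1,2])/K[1,1]*d,d])@T[:3,:3].T+T[:3,3]
W=R.from_rotvec(o["orientation"]).apply(P.reshape(-1,3))+o["tcp_pos"]
np.savez("w2.npz",W=W.reshape(420,560,3),P=P,d=d)
# near side plane of tin in box region
sel=(abs(W-M)<[.06,.05,.06]).all(1)&(d.ravel()>0)&(abs(W[:,2]-W[:,0]+.5503)<.006)
Q=W[sel];print(len(Q));c=Q.mean(0);n=np.linalg.svd(Q-c)[2][2];print(c.round(4),n.round(3),"z-x",np.median(Q[:,2]-Q[:,0]),"x+z range",np.percentile(Q[:,0]+Q[:,2],[1,99]),"y",np.percentile(Q[:,1],[.5,99.5]))
E
```

```text
now [ 0.619 -0.12   0.133 -0.004  0.786 -3.14 ] [ 0.162  0.375 -0.018  2.322  3.423  0.348 -0.161] F [ 0.5 -0.3  0.5] w 0.0657 6.775
[[-1, 0, 31], [0.0, -0.001, -0.001]] [ 0.641 -0.119  0.111]
[[-2, -1, 63], [0.0, -0.002, -0.002]] [ 0.664 -0.118  0.089]
[[-3, -1, 94], [0.001, -0.003, -0.004]] [ 0.686 -0.118  0.067]
[ 0.09  0.58  0.02  2.2   3.34  0.43 -0.12] 0.0 0.0
[ 0.09  0.58  0.02  2.2   3.34  0.43 -0.12] 0.0 0.0
7820
[ 0.6514 -0.1209  0.1018] [ 0.706  0.007 -0.708] z-x -0.5496365081204915 x+z range [0.72562781 0.780968  ] y [-0.16281695 -0.07332668]
```

View pics/w2.png

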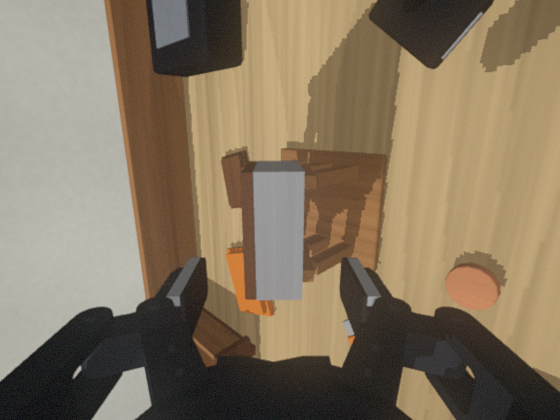

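The wrist view shows the steel side at (278,230), centred between the fingers, with the gap between the runners clear. The wrist cloud puts the box within 2 mm of the earlier fit. Inserting and closing.

Call:
play_rows(
  deltas=[
    [66,[-1,0,31],[0,-0.001,-0.001]],
    [66,[-2,-1,63],[0,-0.002,-0.002]],
    [66,[-3,-1,84],[0.001,-0.003,-0.004]],
    [66,[-3,-1,97],[0.001,-0.003,-0.004]],
    [66,[-3,-1,97],[0.001,-0.003,-0.004]],
  ],
  squeeze=60,
)

```text
clock: 7.45
tcp_pos: [0.6882, -0.1161, 0.0652]
orientation: [-1.759, 1.76, -0.728]
contact_force: [0.1, 0.4, -0.4]
grip_width: 0.066
```

Call:
play_rows(
  deltas=[
    [30,[0,0,0],[0,0,0]],
    [30,[0,0,0],[0,0,0]],
    [30,[0,0,0],[0,0,0]],
    [30,[0,0,0],[0,0,0]],
    [30,[0,0,0],[0,0,0]],
    [30,[0,0,0],[0,0,0]],
  ],
  squeeze=60,
)

```text
clock: 8.2
tcp_pos: [0.6875, -0.1164, 0.0658]
orientation: [-1.758, 1.76, -0.728]
contact_force: [-6.6, 0.7, 8.2]
grip_width: 0.0393
```

```bash
python3 A.py "[par(o)[:2]+[par(o)[2]+.085]+par(o)[3:]]"
python3 - <<'E'
from bench import r
import cv2
p,d=r.grab_frame("scene");cv2.imwrite("pics/s3.png",cv2.resize(p[180:360,160:380],None,fx=3,fy=3)[...,::-1])
E
```

```text
now [ 6.870e-01 -1.160e-01  6.600e-02  1.000e-03  7.850e-01 -3.139e+00] [ 0.105  0.586  0.018  2.195  3.364  0.431 -0.126] F [-6.6  0.7  8.2] w 0.0393 8.2
[[0, -30, -30], [-0.0, -0.0, 0.0]] [ 0.687 -0.116  0.108]
[[0, -60, -60], [-0.0, -0.0, 0.0]] [ 0.687 -0.116  0.151]
[ 0.13  0.41 -0.04  2.18  3.41  0.24 -0.18] 0.0001 0.0
[ 0.13  0.41 -0.04  2.18  3.41  0.24 -0.18] 0.0001 0.0
```

View pics/s3.png

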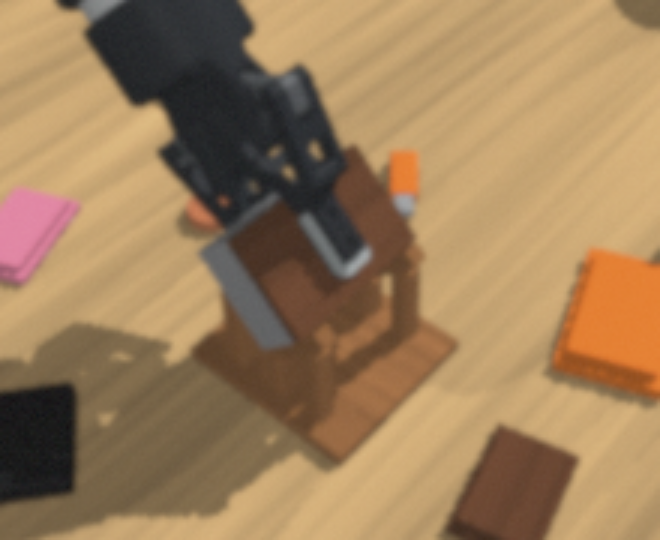

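The enlarged scene crop shows one finger flat on the lid, with the tin still seated and the lid shut; the opening is 39.3 mm. Next I'll plan the lift, flip and placing from the joints as they are now.

```bash
cat > B.py <<'E'
from sim import *
o=r.get_obs();c=par(o);np.save("cg.npy",c);pi=np.pi
for h in (.085,.12):
  for s2 in (0,-2*pi):
    for dx in (0,-.05):
      u=[c[0]+dx,c[1],c[2]+h]
      W=[c,[c[0],c[1],c[2]+h,0,pi/4,-pi],[*u,0,pi/4,-pi],[*u,0,pi/4,s2],[c[0],c[1],c[2]+h,0,pi/4,s2],[*c[:3],0,pi/4,s2]]
      L=legs(W);T=track(o["joints"],L)
      print(h,round(s2,1),dx,len(L),"maxerr",max(t[1] for t in T).round(3),max(t[2] for t in T).round(3),"end",T[-1][0].round(2),T[-1][1].round(4),T[-1][2].round(3))
E
python3 B.py
```

```text
0.085 0 0 25 maxerr 0.0 0.0 end [ 0.79  0.75 -0.87  2.15  2.41  0.5  -2.02] 0.0001 0.0
0.085 0 -0.05 27 maxerr 0.0 0.0 end [ 0.76  0.73 -0.82  2.15  2.45  0.48 -2.08] 0.0001 0.0
0.085 -6.3 0 25 maxerr 0.0 0.0 end [-0.51  0.8   0.81  2.24  3.85  0.74  2.24] 0.0001 0.0
0.085 -6.3 -0.05 27 maxerr 0.0 0.0 end [-0.49  0.78  0.78  2.24  3.83  0.72  2.28] 0.0001 0.0
0.12 0 0 27 maxerr 0.011 0.007 end [ 0.29  0.59 -0.23  2.18  3.09  0.4  -2.93] 0.0001 0.0
0.12 0 -0.05 29 maxerr 0.004 0.003 end [ 0.72  0.71 -0.76  2.15  2.51  0.46 -2.16] 0.0001 0.0
0.12 -6.3 0 27 maxerr 0.004 0.003 end [-0.51  0.8   0.81  2.24  3.85  0.74  2.24] 0.0001 0.0
0.12 -6.3 -0.05 29 maxerr 0.004 0.003 end [-0.47  0.76  0.74  2.23  3.82  0.7   2.31] 0.0001 0.0
```

Call:
play_rows(
  deltas=[
    [30,[0,-10,-10],[0,0,0]],
    [30,[0,-25,-25],[0,0,0]],
    [30,[0,-42,-42],[0,0,0]],
    [30,[0,-60,-60],[0,0,0]],
    [30,[0,-60,-60],[0,0,0]],
  ],
  squeeze=60,
)

```text
clock: 8.88
tcp_pos: [0.6885, -0.1171, 0.1541]
orientation: [-1.755, 1.757, -0.733]
contact_force: [0.2, 0.2, -1.4]
grip_width: 0.0394
```

```bash
cat > C.py <<'E'
from sim import *
from multiprocessing import Pool
pi=np.pi;o=r.get_obs();c=par(o);q1=o["joints"];cg=np.load("cg.npy")
def run(k):
    g=np.random.default_rng(k);s2=[0,-2*pi][k%2]
    W=[c]
    if k>1:
        for i in range(1+k//2%2): W.append([g.uniform(.5,.7),g.uniform(-.3,.05),g.uniform(.16,.32),g.uniform(-.5,.5),g.uniform(.5,1.2),g.uniform(min(-pi,s2),max(-pi,s2))])
    W+=[[*cg[:2],c[2],0,pi/4,s2],[*cg[:3],0,pi/4,s2]]
    L=legs(W);T=track(q1,L,3);q=T[-1][0]
    marg=min((q-lo).min(),(hi-q).min())
    return (max(T[-1][1]*10,T[-1][2])+.1*max(t[1]*10+t[2] for t in T[-6:])+.1*max(0,.15-marg)+.0005*len(L),k,len(L),W,q)
if __name__=="__main__":
    print(np.round(c,3),q1.round(2),o["contact_force"],o["grip_width"])
    with Pool() as p: L=p.map(run,range(300))
    L.sort(key=lambda t:t[0])
    for l in L[:3]+[l for l in L if l[1]<2]: print(round(l[0],4),l[1:3],np.round(l[4],2));[print("  ",np.round(a,3).tolist()) for a in l[3]]
E
python3 C.py
```

```text
[ 0.689 -0.117  0.154 -0.     0.78  -3.14 ] [ 0.16  0.41 -0.05  2.17  3.44  0.23 -0.19] [ 0.15204625  0.19611575 -1.42904376] 0.03939917925005857
0.0148 (1, 21) [-0.51  0.8   0.81  2.24  3.85  0.74  2.25]
   [0.689, -0.117, 0.154, -0.0, 0.78, -3.14]
   [0.687, -0.116, 0.154, 0.0, 0.785, -6.283]
   [0.687, -0.116, 0.066, 0.0, 0.785, -6.283]
0.0149 (105, 21) [-0.58  0.87  0.92  2.24  3.89  0.82  2.14]
   [0.689, -0.117, 0.154, -0.0, 0.78, -3.14]
   [0.628, 0.047, 0.175, 0.007, 0.778, -5.636]
   [0.687, -0.116, 0.154, 0.0, 0.785, -6.283]
   [0.687, -0.116, 0.066, 0.0, 0.785, -6.283]
0.0149 (0, 21) [ 0.79  0.75 -0.86  2.15  2.42  0.5  -2.03]
   [0.689, -0.117, 0.154, -0.0, 0.78, -3.14]
   [0.687, -0.116, 0.154, 0.0, 0.785, 0.0]
   [0.687, -0.116, 0.066, 0.0, 0.785, 0.0]
0.0148 (1, 21) [-0.51  0.8   0.81  2.24  3.85  0.74  2.25]
   [0.689, -0.117, 0.154, -0.0, 0.78, -3.14]
   [0.687, -0.116, 0.154, 0.0, 0.785, -6.283]
   [0.687, -0.116, 0.066, 0.0, 0.785, -6.283]
0.0149 (0, 21) [ 0.79  0.75 -0.86  2.15  2.42  0.5  -2.03]
   [0.689, -0.117, 0.154, -0.0, 0.78, -3.14]
   [0.687, -0.116, 0.154, 0.0, 0.785, 0.0]
   [0.687, -0.116, 0.066, 0.0, 0.785, 0.0]
```

Call:
play_rows(
  deltas=[
    [30,[0,0,0],[0,0,-0.16]],
    [30,[0,0,0],[0,0,-0.32]],
    [30,[0,0,0],[0,0,-0.48]],
    [30,[0,0,0],[0,0,-0.64]],
    [30,[0,0,0],[0,0,-0.8]],
    [30,[0,0,0],[0,0,-0.96]],
    [30,[0,0,0],[0,0,-1.12]],
    [30,[0,0,0],[0,0,-1.28]],
  ],
  squeeze=60,
)

```text
clock: 9.88
tcp_pos: [0.6877, -0.1169, 0.1529]
orientation: [-2.774, 0.401, -1.155]
contact_force: [0.3, -0.3, -1.8]
grip_width: 0.0393
```

```bash
cat > F.py <<'E'
from sim import *
o=r.get_obs();c=par(o);cg=np.load("cg.npy");print(np.round(c,3),o["joints"].round(2),o["contact_force"].round(1),o["grip_width"],o["clock"])
if c[5]>0:c[5]-=2*np.pi
U=[*cg[:2],.154,0,np.pi/4,-2*np.pi]
L=legs([c,U]);rows(L)
L+=legs([U,[*cg[:3],0,np.pi/4,-2*np.pi]])
T=track(o["joints"],L);print(T[-1][0].round(2),max(t[1] for t in T).round(4))
E
python3 F.py
```

```text
[ 0.688 -0.117  0.153  0.     0.782  1.858] [-0.14  0.43  0.31  2.19  3.81  0.32  0.65] [ 0.3 -0.3 -1.8] 0.03934411499338265 9.875
[[0, 0, 0], [-0.0, -0.0, -0.169]] [ 0.688 -0.117  0.153]
[[0, 0, 0], [-0.0, -0.001, -0.338]] [ 0.688 -0.117  0.153]
[[0, 0, 0], [-0.0, -0.001, -0.507]] [ 0.688 -0.117  0.153]
[[0, 0, 0], [0.0, -0.001, -0.675]] [ 0.688 -0.117  0.153]
[[0, 0, 0], [0.0, -0.002, -0.844]] [ 0.688 -0.117  0.153]
[[0, 0, -1], [0.0, -0.002, -1.013]] [ 0.688 -0.117  0.153]
[[0, 0, -1], [0.001, -0.002, -1.182]] [ 0.688 -0.117  0.154]
[[0, 0, -1], [0.001, -0.003, -1.351]] [ 0.688 -0.116  0.154]
[[0, -1, -1], [0.001, -0.003, -1.52]] [ 0.688 -0.116  0.154]
[[0, -1, -1], [0.002, -0.003, -1.689]] [ 0.687 -0.116  0.154]
[[0, -1, -1], [0.003, -0.003, -1.858]] [ 0.687 -0.116  0.154]
[-0.51  0.8   0.81  2.24  3.85  0.74  2.25] 0.0002
```

Call:
play_rows(
  deltas=[
    [30,[0,0,0],[0,0,-0.16]],
    [30,[0,0,0],[0,0,-0.32]],
    [30,[0,0,0],[0,0,-0.48]],
    [30,[0,0,0],[0,0,-0.64]],
    [30,[0,0,0],[0,0,-0.8]],
    [30,[0,0,0],[0,0,-0.96]],
    [30,[0,0,0],[0,0,-1.12]],
    [30,[0,0,0],[0,0,-1.28]],
  ],
)

```text
clock: 10.88
tcp_pos: [0.687, -0.1165, 0.1519]
orientation: [2.286, 1.247, 0.95]
contact_force: [0.3, -0.6, -1.7]
grip_width: 0.0393
```

```bash
python3 F.py
```

```text
[ 0.687 -0.116  0.152  0.     0.783  0.572] [-0.43  0.5   0.68  2.21  4.03  0.46  1.65] [ 0.3 -0.6 -1.7] 0.03933393045402851 10.875
[[0, 0, 0], [0.0, -0.0, -0.143]] [ 0.687 -0.116  0.152]
[[1, 1, -1], [0.001, -0.001, -0.286]] [ 0.687 -0.116  0.153]
[[1, 1, -1], [0.001, -0.001, -0.429]] [ 0.687 -0.116  0.153]
[[1, 1, -1], [0.002, -0.001, -0.572]] [ 0.687 -0.116  0.154]
[-0.51  0.79  0.8   2.24  3.85  0.74  2.25] 0.0002
```

Call:
play_rows(
  deltas=[
    [30,[0,0,0],[0,0,-0.143]],
    [30,[1,1,-1],[0.001,-0.001,-0.286]],
    [30,[1,1,-1],[0.001,-0.001,-0.429]],
    [30,[1,1,-1],[0.002,-0.001,-0.572]],
    [30,[1,1,-1],[0.002,-0.001,-0.572]],
    [30,[1,1,-1],[0.002,-0.001,-0.572]],
  ],
)

```text
clock: 11.62
tcp_pos: [0.687, -0.1159, 0.1531]
orientation: [1.763, 1.759, 0.729]
contact_force: [0.5, 1.0, -2.2]
grip_width: 0.0395
```

Run:
```python
from sim import *
o=r.get_obs();c=par(o);cg=np.load("cg.npy");print(np.round(c,4),np.round(cg,4),o["joints"].round(2),o["contact_force"].round(1),o["grip_width"])
p,d=r.grab_frame("scene");cv2.imwrite("pics/s4.png",cv2.resize(p[120:340,140:400],None,fx=2.5,fy=2.5)[...,::-1])
W=cloud(d,r.camera_model("scene"))
def end(W,y0,msk):
    Q=W[msk];print("end face",len(Q),Q.mean(0).round(4),"y med",np.median(Q[:,1]).round(4))
# far-side end face at y ~ -.16: project onto s=(x-z) and t=(x+z)
Q=W.reshape(-1,3);Q=Q[(d.ravel()>0)&(abs(Q[:,1]+.1615)<.004)&(Q[:,2]>.1)&(abs(Q[:,0]-.675)<.08)]
if len(Q)>20:
    a=(Q[:,0]+Q[:,2])*S;b=(Q[:,0]-Q[:,2])*S;print(len(Q),"y",np.median(Q[:,1]),"along jaw",np.percentile(a,[2,98]),"along appr",np.percentile(b,[2,98]))
    print("expected before: jaw",(.753*S+np.array([-.02,.02])).round(4)+.088*S,"appr",((.593)*S+np.array([-.03,.03])).round(4)-.088*S)
g=go(o,[cg[0],cg[1],cg[2]+.003],[1,0,-1],[1,0,1])
```

```text
[ 6.870e-01 -1.159e-01  1.531e-01  3.000e-04  7.863e-01  2.500e-03] [ 6.8750e-01 -1.1640e-01  6.5800e-02  1.2000e-03  7.8450e-01 -3.1393e+00] [-0.53  0.56  0.83  2.21  4.1   0.53  2.11] [ 0.5  1.  -2.2] 0.03947780643954516
669 y -0.15866819496467716 along jaw [0.57571851 0.61458308] along appr [0.32821534 0.38572026]
expected before: jaw [0.5747254 0.6147254] appr [0.3270746 0.3870746]
d [ -0.6 -59.2  60. ] rot [-0.001 -0.    -0.002]
tcp [ 0.687  -0.1159  0.1531] j [-0.532  0.556  0.83   2.211  4.099  0.534  2.105] F [ 0.5  1.  -2.2] w 0.0395 t 11.625
```

View pics/s4.png

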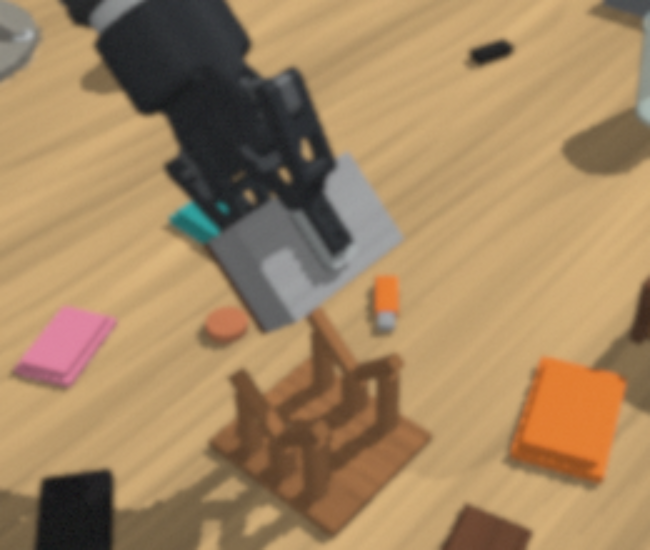

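The crop shows the tin upside down in the air, floor up and the lid side hidden below, at the expected jaw and approach coordinates and about 3 mm too far in +y. I'll correct that while lowering.

Call:
play_rows(
  deltas=[
    [30,[-2,-15,15],[0,0,-0.002]],
    [30,[-3,-30,30],[0,0,-0.002]],
    [30,[-3,-43,43],[0,0,-0.002]],
    [30,[-3,-52,52],[0,0,-0.002]],
    [30,[-3,-57,57],[0,0,-0.002]],
    [30,[-3,-60,60],[0,0,-0.002]],
    [30,[-3,-61,61],[0,0,-0.002]],
    [30,[-3,-61,61],[0,0,-0.002]],
  ],
)

```text
clock: 12.68
tcp_pos: [0.6872, -0.1189, 0.0674]
orientation: [1.76, 1.76, 0.729]
contact_force: [0.7, -0.7, -1.6]
grip_width: 0.0392
```

Run:
```python
from sim import *
o=r.get_obs();cg=np.load("cg.npy");go(o,[cg[0],-.119,cg[2]],[1,0,-1],[1,0,1])
p,d=r.grab_frame("scene");cv2.imwrite("pics/s5.png",cv2.resize(p[180:360,160:380],None,fx=3,fy=3)[...,::-1])
W=cloud(d,r.camera_model("scene"))
Q=W.reshape(-1,3);Q=Q[(d.ravel()>0)&(abs(Q[:,1]+.1615)<.004)&(Q[:,2]>.04)&(abs(Q[:,0]-.675)<.08)]
a=(Q[:,0]+Q[:,2])*S;b=(Q[:,0]-Q[:,2])*S;print(len(Q),"y",np.median(Q[:,1]),"jaw",np.percentile(a,[2,98]),(.753*S+np.array([-.02,.02])).round(4),"appr",np.percentile(b,[2,98]),((.593)*S+np.array([-.03,.03])).round(4))
```

```text
d [-0.1 -0.9  1.3] rot [-0. -0. -0.]
tcp [ 0.6872 -0.1189  0.0674] j [-0.493  0.783  0.803  2.231  3.869  0.732  2.246] F [ 0.7 -0.7 -1.6] w 0.0392 t 12.675
606 y -0.16148585662639958 jaw [0.51462224 0.55473339] [0.5125 0.5525] appr [0.38806584 0.4466126 ] [0.3893 0.4493]
```

View pics/s5.png

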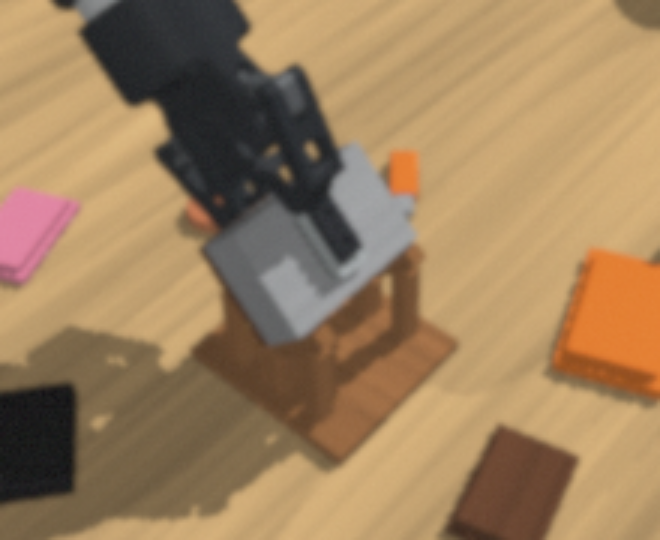

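The tin sits about 2 mm above its seat. I'll lower until it makes contact.

Call:
play_rows(
  deltas=[
    [30,[0,-1,1],[0,0,0]],
    [30,[0,-2,2],[0,0,0]],
    [30,[0,-2.5,2.5],[0,0,0]],
    [30,[0,-3,3],[0,0,0]],
    [30,[0,-3,3],[0,0,0]],
  ],
)

```text
clock: 13.35
tcp_pos: [0.6876, -0.1192, 0.066]
orientation: [1.758, 1.756, 0.736]
contact_force: [-13.5, 3.6, 19.8]
grip_width: 0.0394
```

Call:
play_rows(
  deltas=[
    [30,[0,1,-0.5],[0,0,0]],
    [42,[0,1,-0.5],[0,0,0]],
    [46,[0,1,-0.5],[0,0,0]],
    [54,[0,1,-0.5],[0,0,0]],
    [64,[0,1,-0.5],[0,0,0]],
    [64,[0,1,-0.5],[0,0,0]],
    [64,[0,1,-0.5],[0,0,0]],
  ],
)

```text
clock: 14.22
tcp_pos: [0.688, -0.1192, 0.067]
orientation: [1.758, 1.756, 0.735]
contact_force: [0.8, -0.5, -0.3]
grip_width: 0.0643
```

Run:
```python
from sim import *
o=r.get_obs();c=par(o);print(o["contact_force"].round(1),o["grip_width"])
p=PRE-.03*np.array([S,0,-S]);L=legs([c,[*p,0,np.pi/4,0]]);rows(L);print([ (t[0].round(2),t[1].round(4)) for t in track(o["joints"],L)][-1])
```

```text
[ 0.8 -0.5 -0.3] 0.06425249486769509
[[1, 0, -42], [0.002, -0.001, -0.001]] [ 0.658 -0.119  0.096]
[[1, 0, -83], [0.004, -0.001, -0.001]] [ 0.628 -0.118  0.125]
[[2, -1, -125], [0.005, -0.002, -0.002]] [ 0.599 -0.118  0.154]
(array([-0.62,  0.48,  0.94,  2.4 ,  4.01,  0.6 ,  2.27]), np.float64(0.0003))
```

Call:
play_rows(
  deltas=[
    [64,[0,0,-15],[0,0,0]],
    [64,[0,0,-40],[0,0,0]],
    [64,[0,0,-70],[0,0,0]],
    [64,[0,0,-100],[0,0,0]],
    [64,[0,0,-120],[0,0,0]],
    [64,[0,0,-120],[0,0,0]],
  ],
)

```text
clock: 14.98
tcp_pos: [0.6016, -0.1197, 0.1526]
orientation: [1.76, 1.753, 0.738]
contact_force: [-0.1, 0.2, -0.3]
grip_width: 0.064
```

Run:
```python
from sim import *
o=r.get_obs();print(o["tcp_pos"],o["contact_force"].round(1))
p,d=r.grab_frame("scene");cv2.imwrite("pics/s6.png",cv2.resize(p[180:360,160:380],None,fx=3,fy=3)[...,::-1])
W=cloud(d,r.camera_model("scene")).reshape(-1,3)
ok=(d.ravel()>0)&(abs(W[:,0]-.675)<.08)&(W[:,2]>.04)
Q=W[ok&(abs(W[:,1]+.1615)<.004)];a=(Q[:,0]+Q[:,2])*S;b=(Q[:,0]-Q[:,2])*S
print("y",np.median(Q[:,1]),"jaw",np.percentile(a,[2,98]),"appr",np.percentile(b,[2,98]),"want .5125 .5525 / .3893 .4493")
Q=W[ok&(abs((W[:,0]+W[:,2])*S-.5525)<.006)&(abs(W[:,1]+.1175)<.04)];c=Q.mean(0);n=np.linalg.svd(Q-c)[2][2];print("top face",len(Q),c,n,(c[0]+c[2])*S)
```

```text
[ 0.60163087 -0.1196683   0.15263879] [-0.1  0.2 -0.3]
y -0.16213488530724038 jaw [0.51355851 0.55329702] appr [0.38951595 0.44805585] want .5125 .5525 / .3893 .4493
top face 1979 [ 0.68798838 -0.11923711  0.09289021] [0.69358702 0.00415126 0.72036089] 0.5521645464055667
```

View pics/s6.png

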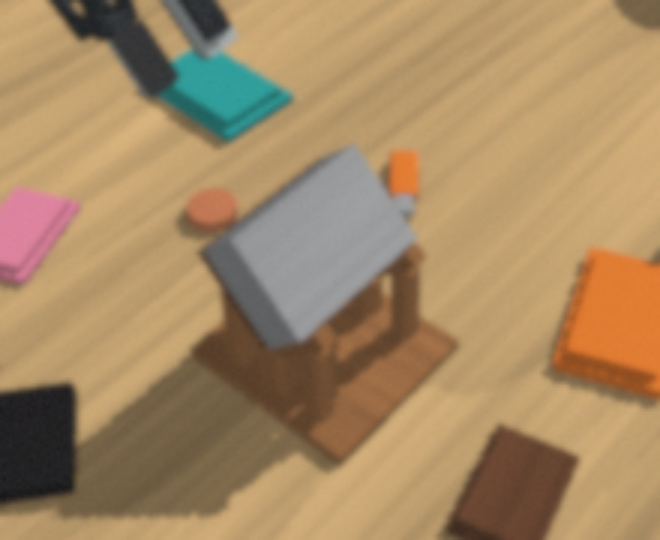

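The tin sits squarely in the rest, floor up. Its top face is within 1 mm of where it should be, the tilt is about 1°, and the gripper is clear.

```bash
python3 -c "
from bench import r
print(r.hand_in())"
```

```text
the job is handed in; nothing more can be done
None
```

I pinched the tin lid to floor between the runners, lifted it 88 mm, turned it half round about its own x axis, and set it back in the rest on its lid. I then let go, backed off and handed in at about 15 s of the 40 s allowed. `hand_in` reports no verdict, so the result below rests on my own checks.

**Last checks:**
- **Placement:** the floor, now on top, was within about 1 mm of its exact place and about 1° of the right tilt. The end face was within 1 mm along y.
- **Lid:** the opening stayed at 39.2–39.5 mm from grip to release, so the lid was shut while held. After release I judged it only from the box's outline, which measured about 40 mm across.
- **Contact:** no outside force on the tool after it backed off.

**Not checked:** the drive is out of sight, so I could not confirm it is on the lid side.

**What went wrong:** my first approach ran into the limits of joints 5 and 6, so I re-planned the approach before touching the tin. In the air the tin was 3 mm off in y, and I corrected that before setting it down.

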